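# Lay the red and blue stencil brushes in the drip tray

### The job

Pull the red-handled and the blue-handled brush out of their pots and lay each gently in its own free notch of the drip tray, bristles resting on the tray floor and the handle in the notch with its end sticking out on the side away from the robot. Leave the yellow and green brushes where they are, and do not tip over or shove aside the pots, bottles or bowl.

Things in the scene. Friction and masses are not known exactly. Their poses are not given: they have to be found in the camera images.
- red_brush: Round brush, 200 mm long, red handle (diameter 16, from 65 mm to the rounded end at 200 mm from the bristle tip), steel ferrule (diameter 26), domed brown bristles (diameter 24), 70 g. Origin on the axis 54 mm from the tip; own z runs from bristles to handle end. Leans 38 degrees in its pot, handle away from the robot (direction varies 0.35 rad); 95 mm stands clear of the rim, end 170 mm up.
- blue_brush: Round brush, 200 mm long, blue handle (diameter 16, from 65 mm to the rounded end at 200 mm from the bristle tip), steel ferrule (diameter 26), domed brown bristles (diameter 24), 70 g. Origin on the axis 54 mm from the tip; own z runs from bristles to handle end. Leans 38 degrees in its pot, handle away from the robot (direction varies 0.35 rad); 95 mm stands clear of the rim, end 170 mm up.
- red_brush_tip (a point): Point on the axis at the bristle tip of the red-handled brush.
- red_brush_neck (a point): Point on the axis of the red-handled brush, on the handle, 105 mm from the bristle tip; it lies about at the notch when the brush is laid with its bristles on the tray floor.
- red_brush_end (a point): Point on the axis at the handle end of the red-handled brush, 200 mm from the bristle tip.
- blue_brush_tip (a point): Point on the axis at the bristle tip of the blue-handled brush.
- blue_brush_neck (a point): Point on the axis of the blue-handled brush, on the handle, 105 mm from the bristle tip; it lies about at the notch when the brush is laid with its bristles on the tray floor.
- blue_brush_end (a point): Point on the axis at the handle end of the blue-handled brush, 200 mm from the bristle tip.
- tray: Drip tray, wooden notched wall on its far side. Origin on the table mid-way along that wall's inner face; x points into the tray, towards the robot, y along the wall, z up. Inside 145 (x) by 190 mm, floor 4 mm high, other walls 25 high. Notched wall 10 thick, 52 high; notches 26 wide, bottoms 28 mm above the table, at y = -60, 0, 60. A laid brush slopes 12 degrees, tip 105 mm from the wall.
- notch0 (a point): Middle of the bottom of the left-hand (world +y) notch of the tray, 28 mm above the table, free at the start.
- notch1 (a point): Middle of the bottom of the middle notch of the tray, 28 mm above the table, free at the start.
- notch2 (a point): Middle of the bottom of the right-hand (world -y) notch of the tray, 28 mm above the table, taken by the green-handled brush.
- green_brush: Round brush, 200 mm long, green handle (diameter 16, from 65 mm to the rounded end at 200 mm from the bristle tip), steel ferrule (diameter 26), domed brown bristles (diameter 24), 70 g. Origin on the axis 54 mm from the tip; own z runs from bristles to handle end. A bystander: it already lies in the right-hand notch of the tray, bristles on the tray floor.
- yellow_brush: Round brush, 200 mm long, yellow handle (diameter 16, from 65 mm to the rounded end at 200 mm from the bristle tip), steel ferrule (diameter 26), domed brown bristles (diameter 24), 70 g. Origin on the axis 54 mm from the tip; own z runs from bristles to handle end. A bystander: it stands in its pot like the red and blue ones and stays there.
- red_pot: White stoneware pot, open at the top, outer diameter 84, height 85, wall 4, floor 5 thick, 0.8 kg, standing loose on the table and holding the red-handled brush. Origin at the centre of its underside, z up. The three pots look alike and stand in a rough row, in any order.
- yellow_pot: White stoneware pot, open at the top, outer diameter 84, height 85, wall 4, floor 5 thick, 0.8 kg, standing loose on the table and holding the yellow-handled brush. Origin at the centre of its underside, z up. The three pots look alike and stand in a rough row, in any order.
- blue_pot: White stoneware pot, open at the top, outer diameter 84, height 85, wall 4, floor 5 thick, 0.8 kg, standing loose on the table and holding the blue-handled brush. Origin at the centre of its underside, z up. The three pots look alike and stand in a rough row, in any order.
- bottle_grey: Grey, white-capped paint bottle, loose, standing, diameter 54, height 147, 0.3 kg; origin at the centre of its underside. A bystander. It stands between the pots and the tray.
- bottle_orange: Orange paint bottle, loose, standing, diameter 54, height 177, 0.3 kg; origin at the centre of its underside. A bystander. It stands behind the pots or in front of them.
- bottle_purple: Purple paint bottle, loose, standing, diameter 54, height 177, 0.3 kg; origin at the centre of its underside. A bystander. It stands behind the pots or in front of them.
- bottle_teal: Teal paint bottle, loose, standing, diameter 54, height 177, 0.3 kg; origin at the centre of its underside. A bystander. It stands behind the pots or in front of them.
- tub: Small dark red open bowl, diameter 70, height 40, loose, beyond the pots; origin at the centre of its underside. A bystander.
Not all that is in view belongs to the job. What is shaped like the blue_brush but orange is not meant. Of the things that look like the red_brush, the larger one is meant.

How it is judged:
By the outcome, as a careful person would: the job done as asked, in the order asked, and still so for the second after the job is handed in, with the robot touching nothing.
It also fails if it takes over 64 s, if anything falls off the work surface, if the arm or the gripper's body presses on something with over 40 N, if the wrist force passes 120 N, or if a joint passes its speed limit or range.

### The arm

A 6-joint arm with a two-finger parallel gripper is mounted at the origin on the work surface. World frame = base frame: x ahead of the robot, y to its left, z up, the work surface at z = 0. Lengths are in m, angles in rad, forces in N, time in s.
With the tool pointing down it reaches from about 0.3 to 0.875 m from the base axis. Payload 6.4 kg.
Tool frame: the origin (TCP) lies midway between the tips of the shut fingers; the grasp point (between the pads) lies 19 mm behind it; z points along the fingers, y is the line along which they close (so a half turn about z gives the same grasp; the last joint's range is limited). The gripper opens to 85 mm and grips with 20 to 120 N. Pads are 22 mm wide; open, the fingers measure 114 mm over their backs; the gripper's body (76 mm by 85 mm) begins 54 mm behind the grasp point. The pads swing forward as they close: fully open they stand 13 mm farther back than shut.
Start: joints at [-1.403, 0.181, 1.607, -0, 1.354, -0.206], TCP at [0.21, -0.535, 0.231] pointing down, gripper open.
Joint ranges: [-2.99, 2.99], [-0.89, 2.07], [0.3, 2.58], [-1.14, 4.28], [0, 2.63], [-3.12, 3.12]. Speed limits (rad/s): [2.57, 2.57, 3.01, 3.14, 3.14, 3.14].

### API

Orientations are given as a unit quaternion [w, x, y, z].
In Python, from bench import get_obs, camera, hand_in gives the robot as it stands.
- The arm moves only by the tool carry_out, never from a script. Its argument "plan" is a list that holds one entry, the list of rows, each a list of 7 numbers: the shift along the world's x, y, z in m, then the turn, a rotation vector about the world's x, y, z in rad, then the opening, from 0 (shut) to 1 (fully open). In form: [[[x, y, z, rx, ry, rz, hand], ...]]. A call has exactly 5 rows; each row is the pose to reach, as a shift and turn from the pose commanded when the call began; what a row does not reach only later rows make up. A row lasts 1/12 s, in which the tool goes at most 41.7 mm and 7.16 degrees, less where a joint would pass 70% of its speed; a pose out of reach is approached as far as the arm can. A call with a gripper value outside its range is refused whole. The fingers move at their own pace and stop on an object; the grip force is fixed at half the most. Time passes only in rows, so rows that repeat a pose let the fingers close, or fill a call up. It gives the time, the measured TCP pose, the force, the opening and the grip force at its end, in the units of the state.
- get_obs(): the state, without advancing time (a new reading comes with each control period).
- camera(name): name is "scene" or "top" or "wrist"; returns a dict with "pixels" (384x512x3 uint8, red, green, blue), "z_map" (384x512 float32, m along the optical axis (not along the pixel's ray), 0 where there is no reading), "camera_matrix" (3x3 intrinsics, pixels), "k1" (the pictures are not rectified: a ray, as slopes to the right and down, at radius r is drawn at 1 + k1 r^2 times it, then the intrinsics apply), "cam_to_world" (4x4, takes a point from camera to world coordinates). Camera axes: x right, y up, looking along -z (the intrinsics and any distortion apply to the point x, -y, -z); pixel columns grow to the right and rows downward; lengths in m; the calibration is good to about 2 mm. A picture is of the moment at which its call begins.
- hand_in(): hands the job in; it is judged then, once.
The state is a dict: "time_s": time; "q": joint angles; "dq": joint speeds; "joint_efforts": joint torques, N m; "eef_pos": TCP position; "eef_rot": TCP orientation; "wrist_force": force on the tool from outside, world axes, zero at the start; "torque": the same for the moment, N m; "opening": opening from 0.0 (shut) to 1.0 (fully open); "grasp_force": force on a finger pad.
Only numpy, scipy, OpenCV 4.12 (cv2) and the standard library are available. Lean on these libraries where they do the work, as an engineer would, in place of code of your own. Each camera call takes 0.05 s, during which the arm holds its last target. There are 200 camera calls.

## Working session

There is one attempt and no reset: what is moved stays moved. The work goes in short steps, Python scripts to look and compute and a tool call to move; the robot and the scene stay as the last step left them, time stands still between calls to the robot, and variables do not carry over. Pictures are saved under pics/ and viewed, at most 13 in all, crops included, and the job is handed in when it is done.

Besides the shell and the picture viewer there is one more tool, called after "Emit:" by a JSON object that holds its "api" and its "payload". carry_out: Moves the arm, as the interface text tells. Its arguments: {"type":"object","properties":{"plan":{"type":"array","items":{"type":"array","items":{"type":"array","items":{"type":"number"}}}}},"required":["plan"]}

```bash
ls; mkdir -p pics
cat > h.py <<'E'
import numpy as np, cv2
from bench import get_obs, camera, hand_in
def cloud(c):
    K=c["camera_matrix"];h,w=c["z_map"].shape
    u,v=np.meshgrid(np.arange(w),np.arange(h))
    p=np.stack([u,v],-1).reshape(-1,1,2).astype(np.float64)
    s=cv2.undistortPoints(p,K,np.array([c["k1"],0,0,0.])).reshape(h,w,2)
    z=c["z_map"];P=np.stack([s[...,0]*z,-s[...,1]*z,-z],-1)
    T=c["cam_to_world"];W=P@T[:3,:3].T+T[:3,3];W[z==0]=np.nan
    return W
E
python3 - <<'E'
from h import *
ims=[]
for n in("scene","top"):
    c=camera(n);np.savez(n+".npz",**c);ims.append(c["pixels"])
    cv2.imwrite(f"pics/{n}0.png",c["pixels"][...,::-1]);print(n,c["cam_to_world"].round(3).tolist(),c["k1"],c["camera_matrix"].tolist())
o=get_obs();print(o)
E
```

```text
pics
scene [[0.68, -0.516, 0.522, 1.154], [0.734, 0.476, -0.485, -0.608], [0.002, 0.712, 0.702, 0.928], [0.0, 0.0, 0.0, 1.0]] 0.02155482690679841 [[468.8732086543822, 0.0, 258.4930565041787], [0.0, 468.8732086543822, 192.26965245407106], [0.0, 0.0, 1.0]]
top [[-0.021, 0.998, -0.065, 0.485], [-1.0, -0.022, -0.006, -0.049], [-0.007, 0.064, 0.998, 1.206], [0.0, 0.0, 0.0, 1.0]] -0.104994796055395 [[406.1633461125425, 0.0, 254.8992280151594], [0.0, 406.1633461125425, 192.51022384198345], [0.0, 0.0, 1.0]]
{'time_s': 0.1, 'q': array([-1.40330392e+00,  1.81467143e-01,  1.60787051e+00,  1.21948494e-05,
        1.35379932e+00, -2.06313574e-01]), 'dq': array([-0.00027008, -0.00173296, -0.00294062,  0.00153075,  0.00118665,
        0.00057116]), 'joint_efforts': array([ 4.14839235e-06, -4.45874548e+01, -3.52239525e+01, -3.55384836e-04,
        4.07830579e-03, -9.71993643e-06]), 'eef_pos': array([ 0.2098992 , -0.53480807,  0.23049214]), 'eef_rot': array([-7.71899020e-04,  9.82584374e-01,  1.85815369e-01,  2.09394280e-05]), 'wrist_force': array([-0.22234228,  0.08922659,  0.1604078 ]), 'torque': array([0.08449962, 0.03297184, 0.05482204]), 'grasp_force': 0.0, 'opening': 0.9983504936450512}
```

View pics/scene0.png

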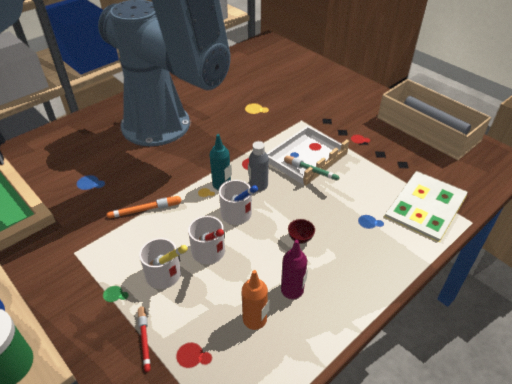

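View pics/top0.png

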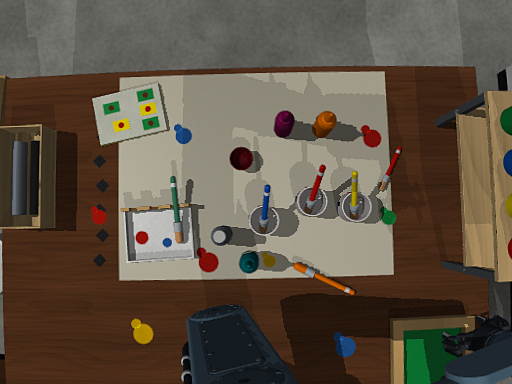

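The top view shows red-brush candidates at (318,180), in a pot, and (390,168), a smaller one lying on the table. Blue-brush candidates are at (266,205), in a pot, and (325,278), orange on the table. By the description I choose the potted red (scene ~(212,235)) and the potted blue (scene ~(243,193)). The tray is at top (160,235), with green in its right-hand notch.

Run:
```python
from h import *
t=dict(np.load("top.npz"));s=dict(np.load("scene.npz"))
W={"top":cloud(t),"scene":cloud(s)};I={"top":t["pixels"],"scene":s["pixels"]}
box={"top":{"red":(300,160,330,205),"blue":(255,180,278,222),"yellow":(345,165,365,210),"green":(165,170,190,225)},
"scene":{"red":(195,220,230,250),"blue":(228,180,262,208),"yellow":(155,240,190,268),"green":(283,155,342,182)}}
hue={"red":[(0,6),(172,180)],"blue":[(105,125)],"yellow":[(22,34)],"green":[(65,90)]}
allp={}
for n in("top","scene"):
    hsv=cv2.cvtColor(I[n],cv2.COLOR_RGB2HSV)
    for col,(a,b,c,d) in box[n].items():
        H=hsv[b:d,a:c];m=np.zeros(H.shape[:2],bool)
        for lo,hi in hue[col]: m|=(H[...,0]>=lo)&(H[...,0]<=hi)
        m&=(H[...,1]>110)&(H[...,2]>50)
        P=W[n][b:d,a:c][m];P=P[np.isfinite(P[:,0])&(P[:,2]>.03)]
        # line fit
        for _ in range(4):
            c0=np.median(P,0);v=np.linalg.svd(P-P.mean(0),full_matrices=False)[2][0];v*=np.sign(v[0])
            r=np.linalg.norm((P-P.mean(0))-np.outer((P-P.mean(0))@v,v),axis=1);P=P[r<max(.012,np.percentile(r,90))] if _<3 else P
        k=(P-P.mean(0))@v
        allp[col,n]=P
        print(n,col,len(P),"lo",(P.mean(0)+v*k.min()).round(3),"hi",(P.mean(0)+v*k.max()).round(3),"lean",np.degrees(np.arccos(abs(v[2]))).round(1),"az",np.degrees(np.arctan2(v[1],v[0])).round(1))
# pots: rim points z ~0.085
Wt=W["top"]
for nm,(u,v) in {"redpot":(312,201),"bluepot":(264,220),"yelpot":(355,206)}.items():
    P=Wt[v-22:v+22,u-22:u+22].reshape(-1,3);P=P[(P[:,2]>.079)&(P[:,2]<.091)]
    (cx,cy),r=cv2.minEnclosingCircle(P[:,:2].astype(np.float32));print(nm,round(cx,3),round(cy,3),round(r,4),len(P))
for nm,(u,v) in {"purple":(284,124),"orange":(325,124),"grey":(222,235),"teal":(249,262),"tub":(241,158)}.items():
    P=Wt[v-18:v+18,u-18:u+18].reshape(-1,3);P=P[P[:,2]>.03];
    print(nm,np.median(P[:,:2],0).round(3),P[:,2].max().round(3),P.min(0).round(3),P.max(0).round(3))
# tray
P=Wt[195:270,118:202].reshape(-1,3)
Q=P[(P[:,2]>.044)&(P[:,2]<.058)];print("wall",len(Q),Q[Q[:,1].argsort()][::max(1,len(Q)//25)].round(3).tolist())
Q=P[(P[:,2]>.018)&(P[:,2]<.03)];print("rect",cv2.minAreaRect(Q[:,:2].astype(np.float32)),len(Q))
cv2.imwrite("pics/crop.png",np.hstack([cv2.resize(I["scene"][130:290,130:350],None,fx=2.2,fy=2.2)[:, :484],cv2.resize(I["top"][160:240,240:300],(264,352))])[...,::-1])
cv2.imwrite("pics/tray.png",cv2.resize(I["scene"][115:195,255:355],None,fx=6,fy=6)[...,::-1])
```

```text
top red 191 lo [ 0.533 -0.199  0.063] hi [ 0.617 -0.219  0.168] lean 39.3 az -13.5
top blue 162 lo [ 0.482 -0.064  0.064] hi [ 0.567 -0.074  0.169] lean 38.9 az -6.8
top yellow 170 lo [ 0.514 -0.32   0.061] hi [ 0.599 -0.301  0.168] lean 39.2 az 12.6
top green 157 lo [0.482 0.186 0.034] hi [0.611 0.193 0.063] lean 77.5 az 2.9
scene red 97 lo [ 0.566 -0.197  0.047] hi [ 0.616 -0.226  0.168] lean 25.9 az -30.1
scene blue 104 lo [ 0.491 -0.077  0.066] hi [ 0.572 -0.079  0.167] lean 38.8 az -2.1
scene yellow 166 lo [ 0.522 -0.33   0.063] hi [ 0.604 -0.307  0.167] lean 39.3 az 15.7
  return _methods._mean(a, axis=axis, dtype=dtype,
  ret = um.true_divide(
<stdin>:17: RuntimeWarning: Mean of empty slice.
Traceback (most recent call last):
IndexError: index 0 is out of bounds for axis 0 with size 0
```

Run:
```python
from h import *
t=dict(np.load("top.npz"));s=dict(np.load("scene.npz"))
Wt=cloud(t);Ws=cloud(s);I=s["pixels"]
for nm,(u,v) in {"redpot":(312,201),"bluepot":(264,220),"yelpot":(355,206)}.items():
    P=Wt[v-22:v+22,u-22:u+22].reshape(-1,3);P=P[(P[:,2]>.079)&(P[:,2]<.091)]
    (cx,cy),r=cv2.minEnclosingCircle(P[:,:2].astype(np.float32));print(nm,round(cx,3),round(cy,3),round(r,4),len(P))
for nm,(u,v) in {"purple":(284,124),"orange":(325,124),"grey":(222,235),"teal":(249,262),"tub":(241,158)}.items():
    P=Wt[v-18:v+18,u-18:u+18].reshape(-1,3);P=P[P[:,2]>.025]
    print(nm,P[P[:,2]>P[:,2].max()-.015].mean(0).round(3),P.min(0).round(3),P.max(0).round(3))
for n,W,b in(("top",Wt,(195,270,118,202)),("scene",Ws,(115,200,255,360))):
    P=W[b[0]:b[1],b[2]:b[3]].reshape(-1,3);P=P[(P[:,0]<.56)&(P[:,0]>.35)&(P[:,1]>.1)]
    Q=P[(P[:,2]>.047)&(P[:,2]<.056)];Q=Q[Q[:,1].argsort()];print(n,"wall",len(Q),Q[::max(1,len(Q)//24)].round(3).tolist())
    Q=P[(P[:,2]>.018)&(P[:,2]<.028)];print("rect",cv2.minAreaRect(Q[:,:2].astype(np.float32)),len(Q),Q.min(0),Q.max(0))
cv2.imwrite("pics/crop.png",np.hstack([cv2.resize(I[150:290,130:280],(480,448)),cv2.resize(t["pixels"][160:240,250:330],(300,448))])[...,::-1])
cv2.imwrite("pics/tray.png",np.hstack([cv2.resize(I[115:195,255:355],(400,320)),cv2.resize(t["pixels"][190:270,115:215],(400,320))])[...,::-1])
```

```text
redpot 0.531 -0.199 0.0423 156
bluepot 0.481 -0.063 0.0418 143
yelpot 0.513 -0.323 0.0424 158
purple [ 0.753 -0.127  0.172] [ 0.726 -0.154  0.025] [ 0.78  -0.1    0.179]
orange [ 0.748 -0.242  0.174] [ 0.724 -0.268  0.028] [ 0.775 -0.216  0.182]
grey [0.442 0.054 0.147] [0.416 0.026 0.025] [0.467 0.079 0.151]
teal [ 0.367 -0.021  0.172] [ 0.34  -0.047  0.03 ] [0.396 0.007 0.179]
tub [ 0.664 -0.001  0.038] [ 0.629 -0.036  0.025] [0.694 0.031 0.046]
top wall 172 [[0.528, 0.147, 0.05], [0.531, 0.153, 0.05], [0.531, 0.159, 0.05], [0.525, 0.165, 0.05], [0.526, 0.17, 0.05], [0.546, 0.185, 0.048], [0.552, 0.187, 0.051], [0.552, 0.19, 0.053], [0.549, 0.194, 0.047], [0.526, 0.204, 0.052], [0.523, 0.211, 0.051], [0.524, 0.219, 0.053], [0.524, 0.224, 0.055], [0.53, 0.228, 0.049], [0.521, 0.234, 0.051], [0.519, 0.267, 0.048], [0.525, 0.272, 0.05], [0.519, 0.278, 0.05], [0.519, 0.286, 0.052], [0.522, 0.292, 0.051], [0.523, 0.322, 0.051], [0.514, 0.328, 0.049], [0.514, 0.334, 0.049], [0.517, 0.34, 0.049], [0.523, 0.346, 0.049]]
rect ((0.4490143954753876, 0.24449750781059265), (0.1598995327949524, 
[... 275 characters left out ...]
 0.18, 0.047], [0.56, 0.183, 0.049], [0.55, 0.185, 0.049], [0.543, 0.189, 0.049], [0.531, 0.198, 0.051], [0.524, 0.202, 0.048], [0.534, 0.206, 0.056], [0.524, 0.213, 0.053], [0.53, 0.215, 0.055], [0.532, 0.221, 0.053], [0.524, 0.227, 0.052], [0.525, 0.255, 0.056], [0.523, 0.263, 0.053], [0.527, 0.267, 0.05], [0.521, 0.274, 0.05], [0.528, 0.279, 0.051], [0.527, 0.285, 0.051], [0.524, 0.288, 0.051], [0.527, 0.32, 0.051], [0.519, 0.326, 0.054], [0.52, 0.329, 0.053], [0.522, 0.336, 0.051], [0.523, 0.344, 0.051]]
rect ((0.4507918953895569, 0.24284861981868744), (0.16409572958946228, 0.20775943994522095), 3.4320871829986572) 514 [0.36339932 0.1361696  0.01800636] [0.53749123 0.34599488 0.02798452]
```

View pics/crop.png

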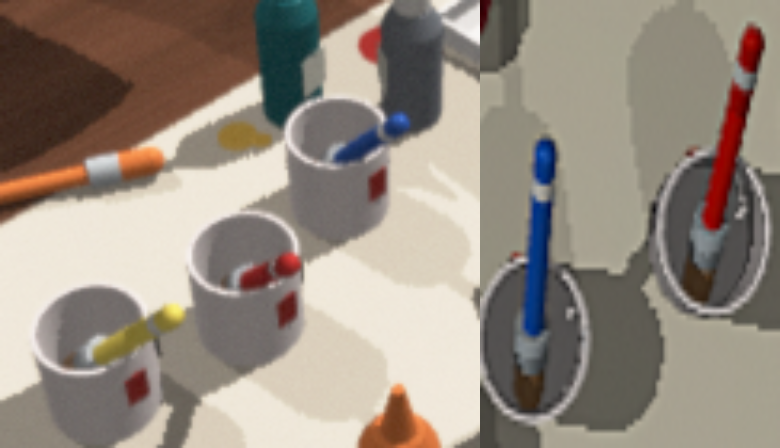

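View pics/tray.png

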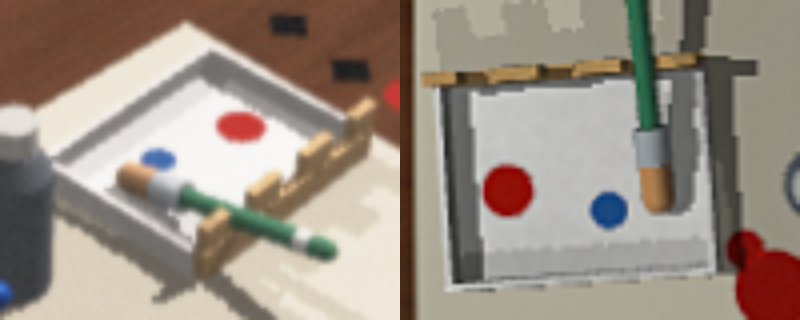

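The crops confirm the choice: the red brush is in the middle pot (crop 740,110) and the blue one in the pot nearest the tray (crop 540,230). In the tray the middle and left notches are free.

```bash
cat >> h.py <<'E'
from scipy.spatial.transform import Rotation as Ro
def R(az,tilt,sgn=-1):
    """tool z tilted forward by tilt deg from down in azimuth az; y = sgn * left of azimuth"""
    a,t=np.radians([az,tilt]);z=np.array([np.sin(t)*np.cos(a),np.sin(t)*np.sin(a),-np.cos(t)])
    y=sgn*np.array([-np.sin(a),np.cos(a),0]);return Ro.from_matrix(np.stack([np.cross(y,z),y,z],1))
def rel(G,az,tilt,back=0.):
    """shift+turn from measured pose so the grasp point lies at G, backed off along the tool"""
    o=get_obs();q=o["eef_rot"];R0=Ro.from_quat(q,scalar_first=True);R1=R(az,tilt)
    z=R1.as_matrix()[:,2];T=np.array(G)+(.020-back)*z
    rv=(R1*R0.inv()).as_rotvec()
    print("t",round(o["time_s"],2),"tcp",o["eef_pos"].round(4),"open",round(o["opening"],3),"F",o["wrist_force"].round(1),"grip",round(o["grasp_force"],1))
    print("target",T.round(4),"shift",(T-o["eef_pos"]).round(4),"turn",rv.round(3),"rows",max(np.linalg.norm(T-o["eef_pos"])/.0417,np.degrees(np.linalg.norm(rv))/7.16).round(1))
E
python3 - <<'E'
from h import *
rel([.597,-.2145,.1325],-13.5,30,.10)
# notch gaps
for n in("top","scene"):
    W=cloud(dict(np.load(n+".npz"))).reshape(-1,3)
    n_=np.array([np.cos(.056),np.sin(.056)]);l_=np.array([-n_[1],n_[0]])
    c=np.array([.526,.246]);P=W[(abs((W[:,:2]-c)@n_)<.012)&(abs((W[:,:2]-c)@l_)<.11)&(W[:,2]>.046)&(W[:,2]<.057)]
    u=np.sort((P[:,:2]-c)@l_);k=np.where(np.diff(u)>.012)[0];v=(P[:,:2]-c)@n_
    print(n,"gaps",[(u[i].round(4),u[i+1].round(4)) for i in k],u[[0,-1]],"n range",np.percentile(v,[5,50,95]).round(4),"slope",np.polyfit(P[:,1],P[:,0],1))
E
```

```text
t 0.1 tcp [ 0.2099 -0.5348  0.2305] open 0.998 F [-0.2  0.1  0.2] grip 0.0
target [ 0.5581 -0.2052  0.2018] shift [ 0.3482  0.3296 -0.0287] turn [ 0.035 -0.53  -0.596] rows 11.5
top gaps [(np.float64(-0.0119), np.float64(0.0172)), (np.float64(0.049), np.float64(0.0749))] [-0.09864701  0.10394988] n range [-0.0063 -0.0016  0.0033] slope [-0.06670792  0.5410517 ]
scene gaps [(np.float64(-0.0117), np.float64(0.0087)), (np.float64(0.0439), np.float64(0.0729))] [-0.09905114  0.10034092] n range [-0.0048  0.0015  0.0062] slope [-0.05940796  0.54178545]
```

Emit:
{"api": "carry_out", "payload": {"plan": [[[0.03, 0.03, 0, 0.004, -0.05, -0.055, 0.6], [0.06, 0.058, -0.002, 0.007, -0.1, -0.11, 0.6], [0.09, 0.087, -0.005, 0.01, -0.15, -0.165, 0.6], [0.12, 0.115, -0.008, 0.014, -0.2, -0.22, 0.6], [0.15, 0.143, -0.011, 0.016, -0.25, -0.275, 0.6]]]}}

```text
time_s: 0.52
eef_pos: [0.3609, -0.3908, 0.2199]
eef_rot: [0.015, 0.991, 0.046, 0.125]
wrist_force: [1.2, -0.4, -1.0]
opening: 0.604
grasp_force: 0.0
```

```bash
python3 -c "
from h import *
rel([.597,-.2145,.1325],-13.5,30,.10)"
```

```text
t 0.52 tcp [ 0.3609 -0.3908  0.2199] open 0.604 F [ 1.2 -0.4 -1. ] grip 0.0
target [ 0.5581 -0.2052  0.2018] shift [ 0.1972  0.1857 -0.0181] turn [ 0.021 -0.278 -0.316] rows 6.5
```

Tracking is accurate; continue.

Emit:
{"api": "carry_out", "payload": {"plan": [[[0.028, 0.027, -0.003, 0.003, -0.04, -0.045, 0.6], [0.057, 0.053, -0.005, 0.006, -0.08, -0.09, 0.6], [0.085, 0.08, -0.008, 0.009, -0.12, -0.135, 0.6], [0.113, 0.106, -0.01, 0.012, -0.16, -0.18, 0.6], [0.14, 0.132, -0.013, 0.015, -0.2, -0.225, 0.6]]]}}

```text
time_s: 0.93
eef_pos: [0.501, -0.2589, 0.2073]
eef_rot: [0.026, 0.973, -0.067, 0.221]
wrist_force: [-0.3, -1.5, 0.1]
opening: 0.598
grasp_force: 0.0
```

Emit:
{"api": "carry_out", "payload": {"plan": [[[0.02, 0.019, -0.002, 0.002, -0.03, -0.03, 0.6], [0.04, 0.038, -0.004, 0.004, -0.055, -0.06, 0.6], [0.057, 0.053, -0.005, 0.006, -0.078, -0.091, 0.6], [0.057, 0.053, -0.005, 0.006, -0.078, -0.091, 0.6], [0.057, 0.053, -0.005, 0.006, -0.078, -0.091, 0.6]]]}}

```text
time_s: 1.35
eef_pos: [0.557, -0.2057, 0.2015]
eef_rot: [0.03, 0.96, -0.11, 0.255]
wrist_force: [-0.9, -0.2, 0.6]
opening: 0.599
grasp_force: 0.0
```

```bash
python3 -c "
from h import *
rel([.597,-.2145,.1325],-13.5,30,.0)
a=camera('wrist');b=camera('scene')
cv2.imwrite('pics/w1.png',np.hstack([cv2.resize(a['pixels'],(400,300)),cv2.resize(b['pixels'][60:300,60:380],(400,300))])[...,::-1])"
```

```text
t 1.35 tcp [ 0.557  -0.2057  0.2015] open 0.599 F [-0.9 -0.2  0.6] grip 0.0
target [ 0.6067 -0.2168  0.1152] shift [ 0.0497 -0.0112 -0.0863] turn [ 0.001 -0.005 -0.007] rows 2.4
```

View pics/w1.png

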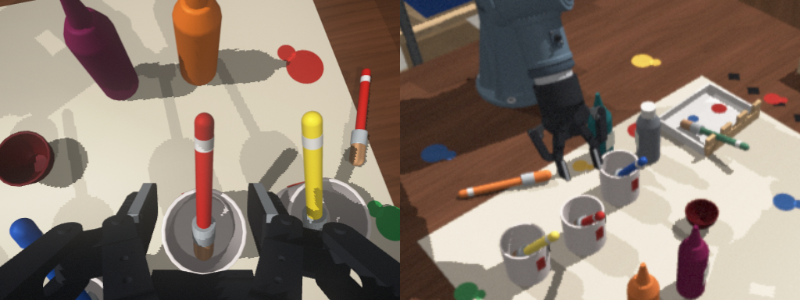

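The wrist view shows the red handle centred between the fingers (205,150 between 145 and 265), with yellow clear at (312,150). Descend and close.

Emit:
{"api": "carry_out", "payload": {"plan": [[[0.012, -0.003, -0.021, 0, 0, 0, 0.6], [0.025, -0.006, -0.043, 0, 0, 0, 0.6], [0.037, -0.009, -0.065, 0, 0, 0, 0.6], [0.05, -0.011, -0.086, 0, 0, 0, 0.6], [0.05, -0.011, -0.086, 0, 0, 0, 0.6]]]}}

```text
time_s: 1.87
eef_pos: [0.6053, -0.2187, 0.1113]
eef_rot: [0.029, 0.961, -0.113, 0.253]
wrist_force: [-1.2, -0.1, -0.2]
opening: 0.605
grasp_force: 0.0
```

Emit:
{"api": "carry_out", "payload": {"plan": [[[0, 0, 0, 0, 0, 0, 0.3], [0, 0, 0, 0, 0, 0, 0.1], [0, 0, 0, 0, 0, 0, 0.05], [0, 0, 0, 0, 0, 0, 0], [0, 0, 0, 0, 0, 0, 0]]]}}

```text
time_s: 2.28
eef_pos: [0.6074, -0.2191, 0.1182]
eef_rot: [0.032, 0.959, -0.111, 0.257]
wrist_force: [-1.2, -1.6, 1.4]
opening: 0.168
grasp_force: 58.4
```

Emit:
{"api": "carry_out", "payload": {"plan": [[[0, 0, 0, 0, 0, 0, 0], [0, 0, 0, 0, 0, 0, 0], [0.003, -0.001, 0.004, 0, 0, 0, 0], [0.006, -0.0015, 0.008, 0, 0, 0, 0], [0.012, -0.003, 0.016, 0, 0, 0, 0]]]}}

```text
time_s: 2.7
eef_pos: [0.6179, -0.2203, 0.131]
eef_rot: [0.03, 0.96, -0.112, 0.254]
wrist_force: [-1.6, -0.3, -0.6]
opening: 0.169
grasp_force: 58.6
```

Emit:
{"api": "carry_out", "payload": {"plan": [[[0.011, -0.0025, 0.015, 0, 0, 0, 0], [0.023, -0.0055, 0.03, 0, 0, 0, 0], [0.035, -0.0085, 0.045, 0, 0, 0, 0], [0.046, -0.011, 0.06, 0, 0, 0, 0], [0.055, -0.013, 0.075, 0, 0, 0, 0]]]}}

```text
time_s: 3.12
eef_pos: [0.675, -0.2343, 0.2084]
eef_rot: [0.031, 0.96, -0.112, 0.256]
wrist_force: [-0.1, -0.1, -1.0]
opening: 0.166
grasp_force: 59.0
```

Emit:
{"api": "carry_out", "payload": {"plan": [[[0.01, -0.002, 0.02, 0, 0, 0, 0], [0.012, -0.002, 0.045, 0, 0, 0, 0], [0.012, -0.002, 0.075, 0, 0, 0, 0], [0.012, -0.002, 0.105, 0, 0, 0, 0], [0.012, -0.002, 0.12, 0, 0, 0, 0]]]}}

```text
time_s: 3.53
eef_pos: [0.6877, -0.2368, 0.3333]
eef_rot: [0.032, 0.959, -0.111, 0.259]
wrist_force: [0.3, -0.6, 0.5]
opening: 0.165
grasp_force: 58.9
```

```bash
cat > look.py <<'E'
from h import *
import sys
col=sys.argv[1];o=get_obs();q=Ro.from_quat(o["eef_rot"],scalar_first=True);M=q.as_matrix()
G=o["eef_pos"]-.020*M[:,2]
hue={"red":[(0,6),(172,180)],"blue":[(105,125)]}[col]
for n in("top","scene"):
    c=camera(n);W=cloud(c);H=cv2.cvtColor(c["pixels"],cv2.COLOR_RGB2HSV)
    m=np.zeros(H.shape[:2],bool)
    for lo,hi in hue:m|=(H[...,0]>=lo)&(H[...,0]<=hi)
    m&=(H[...,1]>120)&(H[...,2]>50)&(np.linalg.norm(W-G,axis=2)<.13)
    P=W[m];P=P[abs((P-G)@M[:,1])<.03];v=np.linalg.svd(P-P.mean(0),full_matrices=False)[2][0];v*=np.sign(v[0])
    k=(P-P.mean(0))@v
    print(n,len(P),"lo",(P.mean(0)+v*k.min()).round(3),"hi",(P.mean(0)+v*k.max()).round(3),"elev",np.degrees(np.arcsin(v[2])).round(1),"az",np.degrees(np.arctan2(v[1],v[0])).round(1),"G to hi along",((k.max()-(G-P.mean(0))@v)).round(4),"perp",(P.mean(0)-G-((P.mean(0)-G)@v)*v).round(4))
b=camera("scene")["pixels"];t=camera("top")["pixels"]
cv2.imwrite("pics/"+sys.argv[2]+".png",np.hstack([cv2.resize(b[60:300,60:380],(400,300)),cv2.resize(t[60:300,90:410],(400,300))])[...,::-1])
E
python3 look.py red w2; python3 -c "
from h import *
rel([.53,.247,.32],3.5,0)"
```

```text
top 59 lo [ 0.683 -0.233  0.369] hi [ 0.699 -0.237  0.381] elev 35.9 az -17.8 G to hi along 0.0344 perp [-0.0059  0.0055  0.0101]
scene 125 lo [ 0.624 -0.231  0.282] hi [ 0.701 -0.242  0.383] elev 52.5 az -8.2 G to hi along 0.0409 perp [-0.0012 -0.0041  0.0005]
t 3.73 tcp [ 0.686 -0.236  0.327] open 0.165 F [-0.2  1.2 -1. ] grip 58.9
target [0.53  0.247 0.3  ] shift [-0.156  0.483 -0.027] turn [0.047 0.52  0.286] rows 12.2
```

View pics/w2.png

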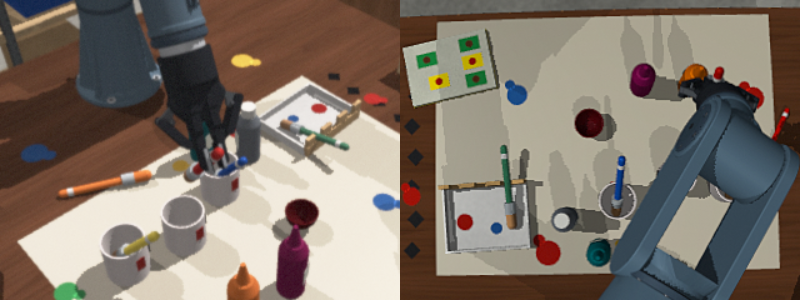

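The red brush is out with no slip (elevation 52°, about 41 mm from the grasp to its end), and the pots are still upright. Next I carry it to notch0.

```bash
python3 -c "
from h import *
rel([.5687,.310,.27],3.5,-10.5)"
```

```text
t 3.73 tcp [ 0.686 -0.236  0.327] open 0.165 F [-0.2  1.2 -1. ] grip 58.9
target [0.5651 0.3098 0.2503] shift [-0.1209  0.5458 -0.0767] turn [0.062 0.703 0.28 ] rows 13.5
```

Emit:
{"api": "carry_out", "payload": {"plan": [[[-0.008, 0.036, 0, 0.004, 0.047, 0.019, 0], [-0.016, 0.073, 0, 0.008, 0.094, 0.037, 0], [-0.024, 0.109, 0, 0.012, 0.14, 0.056, 0], [-0.032, 0.146, 0, 0.016, 0.187, 0.074, 0], [-0.04, 0.182, 0, 0.02, 0.234, 0.093, 0]]]}}

```text
time_s: 4.15
eef_pos: [0.6444, -0.0526, 0.3246]
eef_rot: [0.022, 0.988, -0.065, 0.139]
wrist_force: [1.5, 0.3, -0.7]
opening: 0.166
grasp_force: 58.8
```

Emit:
{"api": "carry_out", "payload": {"plan": [[[-0.008, 0.036, 0, 0.004, 0.047, 0.019, 0], [-0.016, 0.073, 0, 0.008, 0.094, 0.037, 0], [-0.024, 0.109, 0, 0.012, 0.14, 0.056, 0], [-0.032, 0.146, 0, 0.016, 0.187, 0.074, 0], [-0.04, 0.182, 0, 0.02, 0.234, 0.093, 0]]]}}

```text
time_s: 4.57
eef_pos: [0.6045, 0.1296, 0.3249]
eef_rot: [0.013, 0.999, -0.017, 0.023]
wrist_force: [1.7, 1.2, -1.7]
opening: 0.167
grasp_force: 58.9
```

Emit:
{"api": "carry_out", "payload": {"plan": [[[-0.008, 0.036, -0.01, 0.004, 0.047, 0.019, 0], [-0.016, 0.073, -0.025, 0.008, 0.094, 0.037, 0], [-0.024, 0.109, -0.04, 0.012, 0.14, 0.056, 0], [-0.032, 0.146, -0.06, 0.016, 0.187, 0.074, 0], [-0.04, 0.182, -0.077, 0.02, 0.234, 0.093, 0]]]}}

```text
time_s: 4.98
eef_pos: [0.5644, 0.311, 0.247]
eef_rot: [0.005, 0.995, 0.03, -0.093]
wrist_force: [-0.0, 0.4, -0.6]
opening: 0.167
grasp_force: 58.9
```

```bash
python3 look.py red w3; python3 -c "
from h import *
rel([.5687,.310,.0472],3.5,-10.5)"
```

```text
top 236 lo [0.472 0.305 0.253] hi [0.566 0.308 0.273] elev 12.0 az 2.2 G to hi along -0.0009 perp [-0.0013 -0.0029  0.0066]
scene 180 lo [0.47  0.304 0.246] hi [0.601 0.313 0.27 ] elev 10.2 az 4.0 G to hi along 0.0331 perp [ 0.0005 -0.0001 -0.0026]
t 5.18 tcp [0.5644 0.3101 0.2465] open 0.168 F [ 0.1 -0.8 -0.8] grip 58.9
target [0.5651 0.3098 0.0275] shift [ 0.0006 -0.0003 -0.2189] turn [ 0.005 -0.003 -0.002] rows 5.3
```

View pics/w3.png

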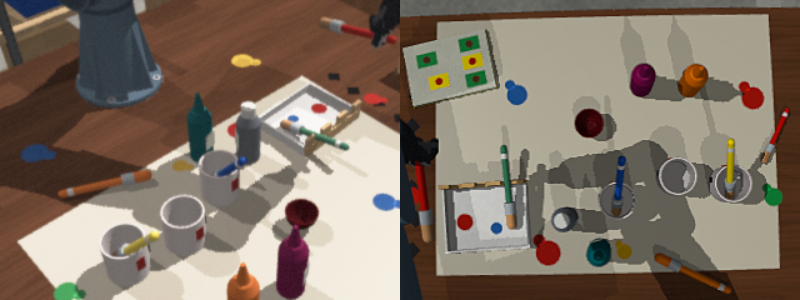

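Emit:
{"api": "carry_out", "payload": {"plan": [[[0, 0, -0.03, 0, 0, 0, 0], [0, 0, -0.06, 0, 0, 0, 0], [0, 0, -0.09, 0, 0, 0, 0], [0, 0, -0.12, 0, 0, 0, 0], [0, 0, -0.15, 0, 0, 0, 0]]]}}

```text
time_s: 5.6
eef_pos: [0.5668, 0.308, 0.0999]
eef_rot: [0.004, 0.996, 0.029, -0.089]
wrist_force: [-0.5, 0.2, -0.9]
opening: 0.167
grasp_force: 58.9
```

Emit:
{"api": "carry_out", "payload": {"plan": [[[0, 0, -0.02, 0, 0, 0, 0], [0, 0, -0.035, 0, 0, 0, 0], [0, 0, -0.045, 0, 0, 0, 0], [0, 0, -0.045, 0, 0, 0, 0], [0, 0, -0.045, 0, 0, 0, 0]]]}}

```text
time_s: 6.02
eef_pos: [0.5667, 0.3092, 0.0561]
eef_rot: [0.004, 0.995, 0.03, -0.09]
wrist_force: [0.7, -0.3, 0.0]
opening: 0.164
grasp_force: 58.9
```

```bash
python3 look.py red w4; python3 -c "
from h import *
rel([.5687,.310,.0472],3.5,-10.5)
b=camera('scene')['pixels'];t=camera('top')['pixels']
cv2.imwrite('pics/w4.png',np.hstack([cv2.resize(b[90:210,250:410],(400,300)),cv2.resize(t[160:280,90:250],(400,300))])[...,::-1])"
```

```text
top 167 lo [0.444 0.301 0.051] hi [0.564 0.309 0.083] elev 14.8 az 3.6 G to hi along -0.0038 perp [-0.0021 -0.0002  0.0081]
scene 148 lo [0.477 0.299 0.061] hi [0.607 0.309 0.089] elev 11.8 az 4.5 G to hi along 0.0387 perp [-0.0008 -0.0037  0.005 ]
t 6.22 tcp [0.5672 0.31   0.0572] open 0.167 F [-0.2  0.1 -0.2] grip 58.9
target [0.5651 0.3098 0.0275] shift [-0.0022 -0.0002 -0.0296] turn [0.001 0.005 0.   ] rows 0.7
```

View pics/w4.png

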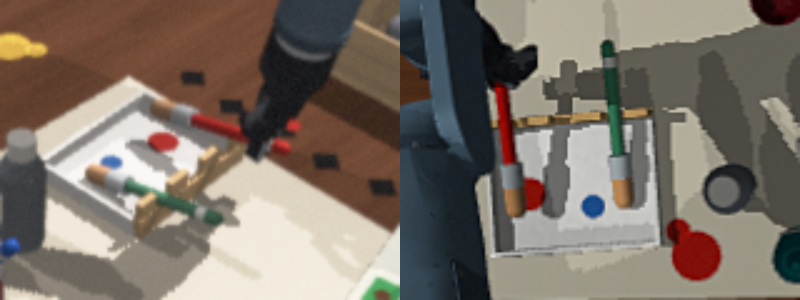

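Emit:
{"api": "carry_out", "payload": {"plan": [[[0, 0, -0.008, 0, 0, 0, 0], [0, 0, -0.015, 0, 0, 0, 0], [0, 0, -0.02, 0, 0, 0, 0], [0, 0, -0.024, 0, 0, 0, 0], [0, 0, -0.024, 0, 0, 0, 0]]]}}

```text
time_s: 6.73
eef_pos: [0.5649, 0.3093, 0.0295]
eef_rot: [0.004, 0.995, 0.03, -0.092]
wrist_force: [0.2, -0.4, -0.7]
opening: 0.169
grasp_force: 58.9
```

Emit:
{"api": "carry_out", "payload": {"plan": [[[0, 0, -0.001, 0, 0, 0, 0], [0, 0, -0.002, 0, 0, 0, 0], [0, 0, -0.003, 0, 0, 0, 0], [0, 0, -0.003, 0, 0, 0, 0], [0, 0, -0.003, 0, 0, 0, 0]]]}}

```text
time_s: 7.15
eef_pos: [0.5661, 0.3097, 0.0285]
eef_rot: [0.004, 0.995, 0.03, -0.09]
wrist_force: [-0.4, -0.3, -0.7]
opening: 0.166
grasp_force: 58.9
```

Emit:
{"api": "carry_out", "payload": {"plan": [[[0, 0, -0.0005, 0, 0, 0, 0], [0, 0, -0.001, 0, 0, 0, 0], [0, 0, -0.0015, 0, 0, 0, 0], [0, 0, -0.002, 0, 0, 0, 0], [0, 0, -0.002, 0, 0, 0, 0]]]}}

```text
time_s: 7.57
eef_pos: [0.5664, 0.3097, 0.0267]
eef_rot: [0.004, 0.995, 0.03, -0.09]
wrist_force: [0.5, -0.2, 2.0]
opening: 0.166
grasp_force: 58.9
```

```bash
python3 look.py red w5
```

```text
top 151 lo [0.443 0.299 0.021] hi [0.563 0.311 0.055] elev 15.8 az 5.6 G to hi along -0.0042 perp [-0.0028  0.0015  0.0093]
scene 113 lo [0.445 0.298 0.022] hi [0.607 0.307 0.06 ] elev 13.1 az 3.4 G to hi along 0.0389 perp [-0.0009 -0.0048  0.0051]
```

Emit:
{"api": "carry_out", "payload": {"plan": [[[0, 0, 0, 0, 0, 0, 0.2], [0, 0, 0, 0, 0, 0, 0.25], [0, 0, 0, 0, 0, 0, 0.35], [0, 0, 0, 0, 0, 0, 0.45], [0, 0, 0, 0, 0, 0, 0.45]]]}}

```text
time_s: 8.18
eef_pos: [0.5658, 0.3096, 0.0261]
eef_rot: [0.004, 0.995, 0.03, -0.091]
wrist_force: [0.6, -0.0, -0.1]
opening: 0.452
grasp_force: 0.0
```

Emit:
{"api": "carry_out", "payload": {"plan": [[[0.002, 0, 0.01, 0, 0, 0, 0.45], [0.005, 0, 0.03, 0, 0, 0, 0.45], [0.01, 0, 0.06, 0, 0, 0, 0.45], [0.017, 0, 0.095, 0, 0, 0, 0.45], [0.024, 0, 0.13, 0, 0, 0, 0.45]]]}}

```text
time_s: 8.6
eef_pos: [0.5897, 0.3095, 0.158]
eef_rot: [0.004, 0.995, 0.03, -0.091]
wrist_force: [0.3, -0.1, -0.4]
opening: 0.45
grasp_force: 0.0
```

```bash
python3 -c "
from h import *
a=.5-.04*.613
# blue: axis end E, azimuth -5
az=np.radians(-5.5);E=np.array([.571,-.0765,.164]);G=E-.04*np.array([.618*np.cos(az),.618*np.sin(az),.786]);print(G)
rel(G,-5.5,30,.10)
b=camera('scene')['pixels'];t=camera('top')['pixels']
cv2.imwrite('pics/w5.png',np.hstack([cv2.resize(b[90:210,220:380],(400,300)),cv2.resize(t[160:280,110:270],(400,300))])[...,::-1])"
```

```text
[ 0.54639381 -0.07413069  0.13256   ]
t 8.6 tcp [0.5897 0.3095 0.158 ] open 0.45 F [ 0.3 -0.1 -0.4] grip 0.0
target [ 0.5066 -0.0703  0.2018] shift [-0.0831 -0.3798  0.0439] turn [-0.01  -0.706 -0.149] rows 9.4
```

View pics/w5.png

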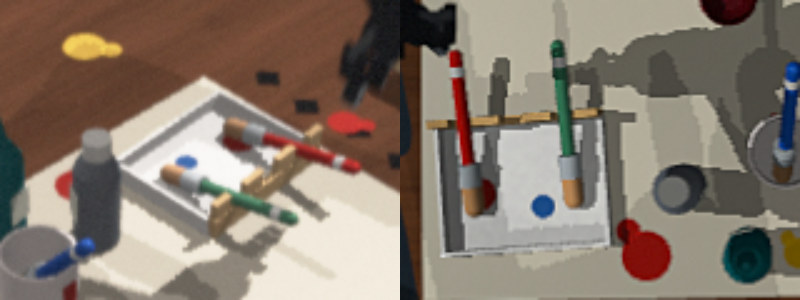

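Red lies in notch0, matching the green brush. Now the blue brush.

Emit:
{"api": "carry_out", "payload": {"plan": [[[-0.008, -0.02, 0.03, -0.001, -0.07, -0.015, 0.55], [-0.016, -0.055, 0.06, -0.002, -0.14, -0.03, 0.55], [-0.024, -0.09, 0.09, -0.003, -0.21, -0.045, 0.55], [-0.032, -0.13, 0.11, -0.004, -0.28, -0.06, 0.55], [-0.04, -0.17, 0.12, -0.005, -0.35, -0.075, 0.55]]]}}

```text
time_s: 9.12
eef_pos: [0.5533, 0.1518, 0.2758]
eef_rot: [0.008, 0.996, -0.008, 0.088]
wrist_force: [1.5, -0.8, 1.3]
opening: 0.551
grasp_force: 0.0
```

Emit:
{"api": "carry_out", "payload": {"plan": [[[-0.01, -0.04, 0, -0.001, -0.07, -0.015, 0.55], [-0.02, -0.08, 0, -0.002, -0.14, -0.03, 0.55], [-0.03, -0.12, 0, -0.003, -0.21, -0.045, 0.55], [-0.038, -0.16, -0.01, -0.004, -0.28, -0.06, 0.55], [-0.041, -0.195, -0.03, -0.005, -0.35, -0.074, 0.55]]]}}

```text
time_s: 9.53
eef_pos: [0.5123, -0.0448, 0.246]
eef_rot: [0.014, 0.964, -0.046, 0.261]
wrist_force: [1.3, -0.3, -0.2]
opening: 0.55
grasp_force: 0.0
```

Emit:
{"api": "carry_out", "payload": {"plan": [[[-0.001, -0.01, -0.02, 0, 0, 0, 0.55], [-0.002, -0.015, -0.04, 0, 0, 0, 0.55], [-0.002, -0.015, -0.046, 0, 0, 0, 0.55], [-0.002, -0.015, -0.046, 0, 0, 0, 0.55], [-0.002, -0.015, -0.046, 0, 0, 0, 0.55]]]}}

```text
time_s: 9.95
eef_pos: [0.51, -0.0572, 0.197]
eef_rot: [0.012, 0.965, -0.046, 0.256]
wrist_force: [-0.1, 0.2, 0.5]
opening: 0.55
grasp_force: 0.0
```

```bash
python3 -c "
from h import *
rel([.5464,-.0741,.1326],-5.5,30,0)
a=camera('wrist');b=camera('scene')
cv2.imwrite('pics/w6.png',np.hstack([cv2.resize(a['pixels'],(400,300)),cv2.resize(b['pixels'][60:300,60:380],(400,300))])[...,::-1])"
```

```text
t 9.95 tcp [ 0.51   -0.0572  0.197 ] open 0.55 F [-0.1  0.2  0.5] grip 0.0
target [ 0.5564 -0.0751  0.1153] shift [ 0.0463 -0.0179 -0.0817] turn [-0.001 -0.005 -0.001] rows 2.3
```

View pics/w6.png

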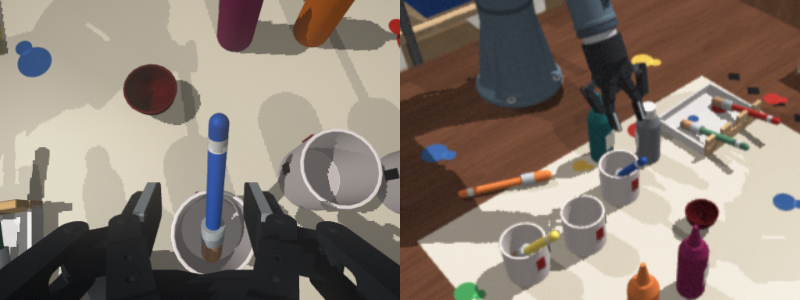

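The wrist view shows the blue handle about 12 px right of centre (217,170), which fits the remaining -18 mm y correction. I correct that first, then descend.

Emit:
{"api": "carry_out", "payload": {"plan": [[[0.0, -0.012, 0.0, 0, 0, 0, 0.55], [0.012, -0.014, -0.022, 0, 0, 0, 0.55], [0.024, -0.016, -0.044, 0, 0, 0, 0.55], [0.036, -0.017, -0.064, 0, 0, 0, 0.55], [0.046, -0.018, -0.081, 0, 0, 0, 0.55]]]}}

```text
time_s: 10.47
eef_pos: [0.5573, -0.075, 0.1155]
eef_rot: [0.012, 0.965, -0.045, 0.257]
wrist_force: [0.1, 0.5, -0.0]
opening: 0.548
grasp_force: 0.0
```

Emit:
{"api": "carry_out", "payload": {"plan": [[[0, 0, 0, 0, 0, 0, 0.55], [0, 0, 0, 0, 0, 0, 0.3], [0, 0, 0, 0, 0, 0, 0.1], [0, 0, 0, 0, 0, 0, 0], [0, 0, 0, 0, 0, 0, 0]]]}}

```text
time_s: 10.88
eef_pos: [0.5564, -0.0756, 0.1171]
eef_rot: [0.013, 0.965, -0.046, 0.257]
wrist_force: [1.0, 1.4, 1.8]
opening: 0.167
grasp_force: 58.3
```

Emit:
{"api": "carry_out", "payload": {"plan": [[[0, 0, 0, 0, 0, 0, 0], [0, 0, 0, 0, 0, 0, 0], [0.003, 0, 0.004, 0, 0, 0, 0], [0.006, -0.0006, 0.008, 0, 0, 0, 0], [0.012, -0.0012, 0.016, 0, 0, 0, 0]]]}}

```text
time_s: 11.3
eef_pos: [0.5667, -0.0765, 0.1305]
eef_rot: [0.012, 0.966, -0.046, 0.255]
wrist_force: [-0.2, 0.0, -1.2]
opening: 0.167
grasp_force: 58.4
```

Emit:
{"api": "carry_out", "payload": {"plan": [[[0.011, -0.001, 0.015, 0, 0, 0, 0], [0.023, -0.002, 0.03, 0, 0, 0, 0], [0.035, -0.0035, 0.045, 0, 0, 0, 0], [0.046, -0.0045, 0.06, 0, 0, 0, 0], [0.055, -0.005, 0.075, 0, 0, 0, 0]]]}}

```text
time_s: 11.72
eef_pos: [0.6234, -0.082, 0.2074]
eef_rot: [0.012, 0.966, -0.046, 0.256]
wrist_force: [1.2, -0.7, -0.8]
opening: 0.17
grasp_force: 58.9
```

Emit:
{"api": "carry_out", "payload": {"plan": [[[0.01, -0.001, 0.02, 0, 0, 0, 0], [0.012, -0.001, 0.045, 0, 0, 0, 0], [0.012, -0.001, 0.075, 0, 0, 0, 0], [0.012, -0.001, 0.105, 0, 0, 0, 0], [0.012, -0.001, 0.12, 0, 0, 0, 0]]]}}

```text
time_s: 12.13
eef_pos: [0.6361, -0.0834, 0.3318]
eef_rot: [0.013, 0.965, -0.046, 0.259]
wrist_force: [1.1, -1.0, -0.4]
opening: 0.166
grasp_force: 58.8
```

```bash
python3 look.py blue w7; python3 -c "
from h import *
rel([.5724,.2505,.25],3.5,-10.5)"
```

```text
top 70 lo [ 0.619 -0.081  0.354] hi [ 0.647 -0.083  0.383] elev 46.1 az -5.0 G to hi along 0.0387 perp [-0.0058  0.0013  0.0056]
scene 139 lo [ 0.572 -0.086  0.277] hi [ 0.651 -0.089  0.384] elev 53.2 az -2.3 G to hi along 0.0431 perp [-0.0006 -0.0056  0.0003]
t 12.33 tcp [ 0.6344 -0.0827  0.3259] open 0.165 F [-0.2  0.2 -1. ] grip 58.8
target [0.5688 0.2503 0.2303] shift [-0.0657  0.333  -0.0956] turn [0.012 0.702 0.15 ] rows 8.5
```

Emit:
{"api": "carry_out", "payload": {"plan": [[[-0.007, 0.033, 0, 0.001, 0.07, 0.015, 0], [-0.013, 0.066, 0, 0.002, 0.14, 0.03, 0], [-0.02, 0.1, 0, 0.003, 0.21, 0.045, 0], [-0.026, 0.133, 0, 0.004, 0.28, 0.06, 0], [-0.033, 0.167, 0, 0.006, 0.351, 0.075, 0]]]}}

```text
time_s: 12.75
eef_pos: [0.6003, 0.0854, 0.3241]
eef_rot: [0.008, 0.997, -0.008, 0.08]
wrist_force: [0.8, 0.1, -1.1]
opening: 0.17
grasp_force: 58.8
```

Emit:
{"api": "carry_out", "payload": {"plan": [[[-0.007, 0.033, -0.01, 0.001, 0.07, 0.015, 0], [-0.013, 0.066, -0.03, 0.002, 0.14, 0.03, 0], [-0.02, 0.1, -0.05, 0.003, 0.21, 0.045, 0], [-0.026, 0.133, -0.07, 0.004, 0.28, 0.06, 0], [-0.033, 0.166, -0.095, 0.006, 0.351, 0.075, 0]]]}}

```text
time_s: 13.17
eef_pos: [0.5677, 0.2515, 0.2294]
eef_rot: [0.003, 0.995, 0.031, -0.094]
wrist_force: [0.9, -0.3, -0.2]
opening: 0.165
grasp_force: 58.8
```

```bash
python3 look.py blue w8; python3 -c "
from h import *
rel([.5724,.2505,.0472],3.5,-10.5)"
```

```text
top 148 lo [0.478 0.244 0.236] hi [0.568 0.247 0.255] elev 12.0 az 1.6 G to hi along -0.0025 perp [-0.0012 -0.0051  0.0064]
scene 141 lo [0.475 0.246 0.226] hi [0.605 0.253 0.25 ] elev 10.4 az 3.1 G to hi along 0.0337 perp [ 0.001  -0.0007 -0.0051]
t 13.37 tcp [0.567  0.2502 0.227 ] open 0.165 F [ 0.2 -0.6 -0.2] grip 58.7
target [0.5688 0.2503 0.0275] shift [ 1.800e-03  1.000e-04 -1.995e-01] turn [ 0.002 -0.007 -0.001] rows 4.8
```

Emit:
{"api": "carry_out", "payload": {"plan": [[[0, 0, -0.03, 0, 0, 0, 0], [0, 0, -0.06, 0, 0, 0, 0], [0.001, 0, -0.09, 0, 0, 0, 0], [0.001, 0, -0.115, 0, 0, 0, 0], [0.001, 0, -0.135, 0, 0, 0, 0]]]}}

```text
time_s: 13.78
eef_pos: [0.5697, 0.2483, 0.0958]
eef_rot: [0.003, 0.995, 0.029, -0.091]
wrist_force: [-0.2, -0.1, -1.5]
opening: 0.165
grasp_force: 58.8
```

Emit:
{"api": "carry_out", "payload": {"plan": [[[0, 0, -0.015, 0, 0, 0, 0], [0, 0, -0.028, 0, 0, 0, 0], [0, 0, -0.035, 0, 0, 0, 0], [0, 0, -0.035, 0, 0, 0, 0], [0, 0, -0.035, 0, 0, 0, 0]]]}}

```text
time_s: 14.2
eef_pos: [0.5702, 0.2499, 0.0622]
eef_rot: [0.003, 0.995, 0.03, -0.091]
wrist_force: [0.4, 0.4, -0.0]
opening: 0.164
grasp_force: 58.8
```

```bash
python3 look.py blue w9; python3 -c "
from h import *
rel([.5724,.2505,.0472],3.5,-10.5)
b=camera('scene')['pixels'];t=camera('top')['pixels']
cv2.imwrite('pics/w9.png',np.hstack([cv2.resize(b[90:210,240:400],(400,300)),cv2.resize(t[160:280,90:250],(400,300))])[...,::-1])"
```

```text
top 168 lo [0.481 0.246 0.067] hi [0.569 0.249 0.088] elev 13.4 az 1.9 G to hi along -0.0029 perp [-0.0016 -0.0008  0.0069]
scene 115 lo [0.483 0.24  0.068] hi [0.611 0.248 0.094] elev 11.8 az 3.4 G to hi along 0.0383 perp [-0.0007 -0.0045  0.0046]
t 14.4 tcp [0.5705 0.2503 0.0627] open 0.169 F [-0.4 -0.1 -0.3] grip 58.8
target [0.5688 0.2503 0.0275] shift [-0.0018  0.     -0.0352] turn [-0.     0.002  0.   ] rows 0.8
```

View pics/w9.png

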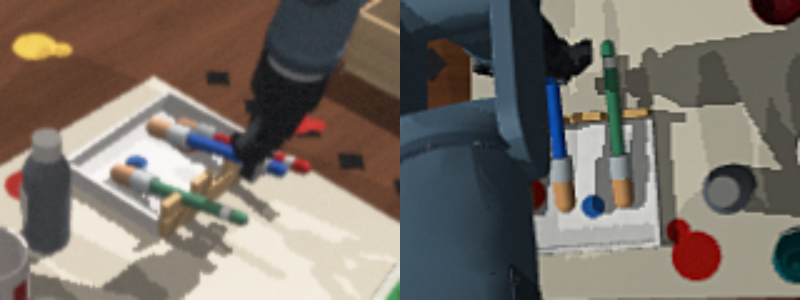

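Blue is lined up over the middle notch, parallel to green (crop 555,130 against 613,130), and the fingers are clear of green. Lower it gently.

Emit:
{"api": "carry_out", "payload": {"plan": [[[0, 0, -0.01, 0, 0, 0, 0], [0, 0, -0.018, 0, 0, 0, 0], [0, 0, -0.025, 0, 0, 0, 0], [0, 0, -0.03, 0, 0, 0, 0], [0, 0, -0.032, 0, 0, 0, 0]]]}}

```text
time_s: 14.92
eef_pos: [0.5685, 0.2498, 0.0276]
eef_rot: [0.003, 0.995, 0.03, -0.093]
wrist_force: [-0.4, -0.4, 0.1]
opening: 0.171
grasp_force: 58.8
```

Emit:
{"api": "carry_out", "payload": {"plan": [[[0, 0, -0.001, 0, 0, 0, 0], [0, 0, -0.002, 0, 0, 0, 0], [0, 0, -0.003, 0, 0, 0, 0], [0, 0, -0.003, 0, 0, 0, 0], [0, 0, -0.003, 0, 0, 0, 0]]]}}

```text
time_s: 15.33
eef_pos: [0.5696, 0.25, 0.0268]
eef_rot: [0.003, 0.995, 0.03, -0.092]
wrist_force: [-2.5, -0.1, 2.5]
opening: 0.168
grasp_force: 58.8
```

Light contact (2.5 N). Release and retreat.

Emit:
{"api": "carry_out", "payload": {"plan": [[[0, 0, 0, 0, 0, 0, 0.2], [0, 0, 0, 0, 0, 0, 0.25], [0, 0, 0, 0, 0, 0, 0.35], [0, 0, 0, 0, 0, 0, 0.42], [0, 0, 0, 0, 0, 0, 0.42]]]}}

```text
time_s: 15.75
eef_pos: [0.5698, 0.2501, 0.0265]
eef_rot: [0.003, 0.995, 0.03, -0.091]
wrist_force: [0.3, 0.2, 0.0]
opening: 0.423
grasp_force: 0.0
```

Emit:
{"api": "carry_out", "payload": {"plan": [[[0.002, 0, 0.01, 0, 0, 0, 0.42], [0.005, 0, 0.03, 0, 0, 0, 0.42], [0.01, 0, 0.06, 0, 0, 0, 0.42], [0.017, 0, 0.095, 0, 0, 0, 0.42], [0.024, 0, 0.13, 0, 0, 0, 0.42]]]}}

```text
time_s: 16.17
eef_pos: [0.5934, 0.25, 0.1581]
eef_rot: [0.003, 0.995, 0.03, -0.092]
wrist_force: [-0.2, -0.9, -0.1]
opening: 0.419
grasp_force: 0.0
```

Emit:
{"api": "carry_out", "payload": {"plan": [[[0, 0, 0.03, 0, 0, 0, 0.42], [0, 0, 0.07, 0, 0, 0, 0.42], [0, 0, 0.1, 0, 0, 0, 0.42], [0, 0, 0.12, 0, 0, 0, 0.42], [0, 0, 0.12, 0, 0, 0, 0.42]]]}}

```text
time_s: 16.58
eef_pos: [0.5961, 0.2506, 0.284]
eef_rot: [0.002, 0.996, 0.03, -0.086]
wrist_force: [-0.0, 0.9, 1.0]
opening: 0.419
grasp_force: 0.0
```

```bash
python3 -c "
from h import *
b=camera('scene')['pixels'];t=camera('top')['pixels']
cv2.imwrite('pics/w10.png',np.hstack([cv2.resize(b[60:300,80:400],(400,300)),cv2.resize(t[100:280,100:390],(400,300))])[...,::-1])"
```

```text
(no output)
```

View pics/w10.png

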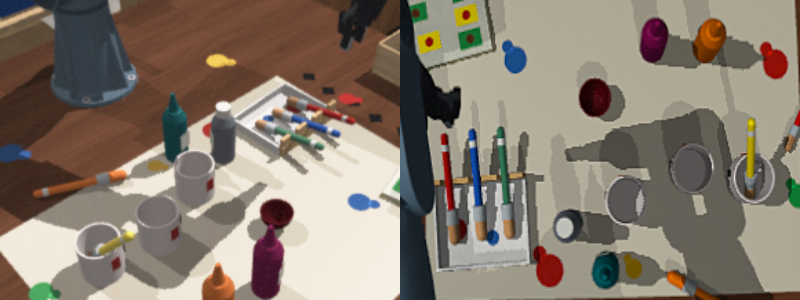

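All three brushes lie in their notches, everything else is standing, and the arm is clear. Handing in.

```bash
python3 -c "
from bench import hand_in
print(hand_in())"
```

```text
the job is handed in; nothing more can be done
None
```

The red brush lies in the left-hand notch and the blue brush in the middle notch, handle ends away from the robot; the final pictures show everything else upright and in place, and the job was handed in at about 17 s of the 64 s allowed.

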